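Put the shaft away in its case

TASK

Draw the steel shaft straight out of the sleeve of the bearing block without dragging the block along, and lay it, without dropping it, in the two V cradles in the open case. Then close the lid of the case fully. Leave the other things on the bench where they are.

Things in the scene. Friction and masses are not known exactly. Their poses are not given: they have to be found in the camera images.
- shaft_mid (a point): Middle of the steel shaft (on its axis): a plain round bar, 20 mm diameter, 170 mm long, about 0.4 kg. Its x axis runs along the shaft (it may roll about it). At the start the shaft lies level, 55 mm above the bench, its far 50 mm in the sleeve and the rest sticking out towards the robot; this point is then 35 mm outside the sleeve's near face.
- sleeve (a point): Middle of the bore in the bearing block, 55 mm above the bench. x points along the bore (draw the shaft towards -x), z up. The bore is 21 mm wide and 50 mm long, through a dark steel block 50 (x) x 56 (y) mm, top 85 mm above the bench, on a base plate 90 x 90 x 14 mm centred below this point. The block, about 2.2 kg, stands loose on the bench.
- cradle (a point): Where the shaft's middle belongs in the case: its centre, 36 mm above the bench. z up, y along the case (the shaft lies along y, either way round), x across it towards the hinge. Two wooden V cradles, 12 mm thick, at y = -50 and +50 mm, their faces at 45 degrees, about 40 mm wide at the top, V bottom 22 mm above the bench. Empty between them.
- case: Grey sheet-steel case fixed to the bench, 160 (x) x 240 (y) x 60 mm high outside, walls and floor 4 mm. Origin at the centre of its underside, axes as at the cradle point.
- lid_hinge (a point): Middle of the lid's hinge line, along the upper edge of the case on its far side (cradle x = +80 mm), 60 mm above the bench. The lid is a flat plate, 160 mm from hinge to free edge, 240 mm along the hinge, 6 mm thick (outwards from the hinge line, which lies in its inner face), no knob.
- lid_tab (a point): Middle of the black rubber grip tab on the lid's free edge, 167 mm from the hinge line; the tab is 70 mm along the edge, 10 mm thick and sticks out 16 mm.
- lid (a joint): Opening angle of the lid in rad: 0 shut flat on the case, 1.57 upright, limit 1.9 (leaning back). The hinge is stiff: the lid stays at any angle where it is left and must be pushed (about 1 to 5 N at its edge) all the way.
- wrench: Bystander, to be left alone: small open-ended steel wrench lying beyond the task things. Origin at its underside.
- offcut: Bystander, to be left alone: short dark steel bar end standing on end, 25 mm diameter, 45 mm high. Origin at its underside.
- bearing: Bystander, to be left alone: steel ring bearing lying flat, 40 mm across, 12 mm high. Origin at its underside.
- cap: Bystander, to be left alone: black plastic cap, 32 mm across, 18 mm high. Origin at its underside.
Mind the look-alikes: they are no part of the job. Of the things shaped like the part that bears shaft_mid, the bare steel one is meant.

How it is judged:
On the way, in this order (a step that is already met when the one before it is completed fails the run):
1. the shaft is drawn clear of the sleeve (distance between shaft_mid and sleeve above 0.112 m), for 0.1 s.
2. the shaft lies in both V cradles of the case, let go (x of shaft_mid in the frame of cradle between -0.008 and 0.008 m and y of shaft_mid in the frame of cradle between -0.032 and 0.032 m and z of shaft_mid in the frame of cradle between -0.006 and 0.006 m and angle between the x axis of shaft_mid and the y axis of cradle, either way round below 0.06 rad and contact force between the fingers and shaft below 0.1 N), for 0.2 s.
At the end, for the whole second after the job is handed in: The shaft lies at rest in both V cradles (its middle within 8 mm across, 32 mm along and 6 mm in height of the cradle point, within 0.06 rad of the case's long axis), the lid is shut to less than 0.03 rad, and the bearing block stands within 20 mm of where it was (x of shaft_mid in the frame of cradle between -0.008 and 0.008 m and y of shaft_mid in the frame of cradle between -0.032 and 0.032 m and z of shaft_mid in the frame of cradle between -0.006 and 0.006 m and angle between the x axis of shaft_mid and the y axis of cradle, either way round below 0.06 rad and value of joint lid below 0.03 rad and linear speed of shaft below 0.02 m/s and distance of sleeve from where it was at the start of the episode below 0.02 m); the robot touches nothing.
It fails at once if the bearing block is dragged more than 20 mm (distance of sleeve from where it was at the start of the episode above 0.02 m).
It fails at once if the shaft is dropped (it falls freely faster than 0.7 m/s) (linear speed of shaft above 0.7 m/s and contact force between the fingers and shaft below 0.1 N).
It fails at once if a bystander is moved more than 40 mm (distance of any of wrench, offcut, bearing, cap from where it was at the start of the episode above 0.04 m).
It also fails if it takes over 64 s, if anything falls off the work surface, if the arm or the gripper's body presses on something with over 40 N, if the wrist force passes 120 N, or if a joint passes its speed limit or range.

ROBOT

A 7-joint arm with a two-finger parallel gripper is mounted at the origin on the work surface. World frame = base frame: x ahead of the robot, y to its left, z up, the work surface at z = 0. Lengths are in m, angles in rad, forces in N, time in s.
With the tool pointing down it reaches from about 0.35 to 0.9 m from the base axis. Payload 8.1 kg.
Tool frame: the origin (TCP) lies at the very end of the fingers, on their centre line; the grasp point (between the pads) lies arm.hold_point_z behind it (arm.hold_point_z is the distance from the TCP to the grasp point, in m); z points along the fingers, y is the line along which they close (so a half turn about z gives the same grasp; the last joint's range is limited). The gripper opens to 92 mm and grips with 3 to 60 N. Pads are 19 mm wide; open, the fingers measure 130 mm over their backs; the gripper's body (75 mm by 190 mm) begins 47 mm behind the grasp point.
Start: joints at [1.211, 0.434, 0.025, 1.573, -0.012, 1.134, -0.075], TCP at [0.159, -0.605, 0.227] pointing down, gripper open.
Joint ranges: [-2.62, 2.62], [-0.44, 2.09], [-1.27, 1.32], [0.08, 2.57], [-1.32, 4.46], [0.12, 2], [-2.74, 2.74]. Speed limits (rad/s): [2.22, 2.22, 3.01, 3.01, 3.14, 3.14, 3.14].

INTERFACE

Orientations are given as a rotation vector (axis times angle).
In Python, from cell import arm, vision, job, cut_out gives the robot as it stands. The module is installed in compiled form; this text tells all that it offers.
- The arm moves only by the tool play_rows, never from a script. Its argument "increments" is text: rows parted by semicolons, each of 5 numbers parted by spaces: the shift along the tool's x, y, z in cm, then the turn about the tool's z in degrees, then the opening, from -1 (shut) to 1 (fully open), so that 0 is half open. A call has 1 to 5 rows; each row shifts and turns the commanded pose from where the row before left it, along the tool's axes as they then stand; what a row does not reach is not made up. A row lasts 1/12 s, in which the tool goes at most 41.7 mm and 7.16 degrees, less where a joint would pass 70% of its speed; a pose out of reach is approached as far as the arm can. A call is refused whole if a number of a shift passes 4.17 or a number of a turn 7.16, either way. A call with a gripper value outside its range is refused whole. The fingers move at their own pace and stop on an object; "grip_force" is the grip in N (left out, the last holds). Time passes only in rows, so rows that do not move let the fingers close. It gives the time, the measured TCP pose, the force, the opening and the grip force at its end, in the units of the state.
- arm.observe(): the state, without advancing time (a new reading comes with each control period).
- vision.get_image(name): name is "scene" or "top" or "wrist"; returns a dict with "frame" (420x560x3 uint8, red, green, blue), "z_map" (420x560 float32, m along the optical axis (not along the pixel's ray), 0 where there is no reading), "mtx" (3x3 intrinsics, pixels), "cam_to_world" (4x4, takes a point from camera to world coordinates). Camera axes: x right, y up, looking along -z (the intrinsics and any distortion apply to the point x, -y, -z); pixel columns grow to the right and rows downward; lengths in m; the calibration is good to about 2 mm. A picture is of the moment at which its call begins.
- job.sign_off(): hands the job in; it is judged then, once.
Trained networks look in a picture, given as the dict that the camera call returned (one of the last four; its "shot" number tells which), for a name from the list of things; names that differ only in an ending like _2 or _b are one class to them, and where a whole thing is asked for, a point or a joint stands for the part that bears it (a point fixed in the world has none). Each returns a list of dicts, best first, with "confidence" (0 to 1); they miss things now and then, are a little off and sometimes report something else, mostly with a low value. They report only what shows in the picture. A call takes as long as a camera call. They do not tell look-alikes from the thing itself.
- cut_out(query, picture): "mask" (420x560 bool, what is visible of it) and "point" ([row, column] in pixels, amid what is visible of it).
The state is a dict: "clock": time; "joints": joint angles; "dq": joint speeds; "joint_efforts": joint torques, N m; "position": TCP position; "ee_rot": TCP orientation; "force": force on the tool from outside, world axes, zero at the start; "ft_torque": the same for the moment, N m; "width": opening from 0.0 (shut) to 1.0 (fully open); "gripper_force": force on a finger pad.
Only numpy, scipy, OpenCV 4.12 (cv2) and the standard library are available. Lean on these libraries where they do the work, as an engineer would, in place of code of your own. Each camera call takes 0.05 s, during which the arm holds its last target. There are 200 camera calls.

## Working session

There is one attempt and no reset: what is moved stays moved. The work goes in short steps, Python scripts to look and compute and a tool call to move; the robot and the scene stay as the last step left them, time stands still between calls to the robot, and variables do not carry over. Pictures are saved under pics/ and viewed, at most 10 in all, crops included, and the job is handed in when it is done.

Besides the shell and the picture viewer there is one more tool, called as name(argument=value, ...) on one line, values as JSON. play_rows: Moves the arm, as the interface text tells. Its arguments: {"type":"object","properties":{"increments":{"type":"string"},"grip_force":{"type":"number"}},"required":["increments"]}

```bash
mkdir -p pics; cat > h.py <<'E'
import numpy as np, cv2
from cell import arm, vision, job, cut_out
from scipy.spatial.transform import Rotation as R
def cloud(p):
    z=p["z_map"]; K=p["mtx"]; h,w=z.shape
    u,v=np.meshgrid(np.arange(w),np.arange(h))
    X=(u-K[0,2])/K[0,0]*z; Y=(v-K[1,2])/K[1,1]*z
    P=np.stack([X,-Y,-z,np.ones_like(z)],-1)@p["cam_to_world"].T
    P=P[...,:3]; P[z==0]=np.nan; return P
def save(p,n): cv2.imwrite("pics/"+n+".png",p["frame"][...,::-1])
def st():
    s=arm.observe(); print("t",s["clock"],"pos",np.round(s["position"],4)); print("R",np.round(R.from_rotvec(s["ee_rot"]).as_matrix(),3).tolist(),"q",np.round(s["joints"],3),"w",s["width"],"F",np.round(s["force"],1)); return s
E
python3 - <<'E'
from h import *
st(); print(arm.hold_point_z)
for n in ("scene","top"):
    p=vision.get_image(n); save(p,n+"0"); C=cloud(p)
    np.savez("pics/"+n+"0.npz",C=C,f=p["frame"])
    for q in ("shaft_mid","sleeve","case","lid","lid_tab","wrench","offcut","bearing","cap"):
        try:
            for d in cut_out(q,p)[:3]:
                m=d["mask"]; c=C[m]; c=c[~np.isnan(c[:,0])]
                print(n,q,round(d["confidence"],2),np.round(d["point"]),m.sum(),np.round(np.median(c,0),3),np.round(c.min(0),3),np.round(c.max(0),3))
        except Exception as e: print(n,q,e)
E
```

```text
t 0.0 pos [ 0.1586 -0.604   0.226 ]
R [[0.967, 0.254, -0.001], [0.254, -0.967, 0.001], [-0.0, -0.002, -1.0]] q [ 1.211  0.435  0.025  1.574 -0.012  1.134 -0.075] w 0.9989590911811994 F [ 0.  -0.7  0.6]
0.0188
scene shaft_mid 0.91 [168. 254.] 374 [ 0.49  -0.206  0.06 ] [ 0.393 -0.27  -0.002] [ 0.544 -0.185  0.066]
scene shaft_mid 0.86 [127. 261.] 350 [ 0.32  -0.34   0.018] [ 0.257 -0.431 -0.003] [ 0.361 -0.27   0.023]
scene shaft_mid 0.67 [235. 466.] 693 [0.27  0.249 0.018] [ 0.246  0.165 -0.002] [0.293 0.331 0.024]
scene sleeve 0.86 [197. 216.] 1607 [ 0.586 -0.212  0.036] [ 0.52  -0.295 -0.002] [ 0.628 -0.179  0.088]
scene sleeve 0.54 [288. 398.] 6641 [0.581 0.236 0.159] [ 0.435  0.03  -0.003] [0.594 0.356 0.239]
scene case 0.91 [283. 407.] 12178 [0.573 0.237 0.076] [ 0.357  0.034 -0.003] [0.594 0.355 0.239]
scene lid 0.72 [292. 399.] 6552 [0.581 0.235 0.161] [ 0.435  0.028 -0.003] [0.594 0.349 0.239]
scene lid_tab 0.8 [292. 400.] 6442 [0.582 0.235 0.161] [0.434 0.103 0.004] [0.594 0.342 0.239]
scene wrench 0.56 [316. 228.] 904 [ 0.761 -0.003  0.008] [ 0.674 -0.036 -0.002] [0.849 0.0
[... 970 characters left out ...]
.005] [0.545 0.012 0.02 ]
top wrench 0.73 [131. 249.] 380 [ 0.754 -0.003  0.007] [ 0.672 -0.037 -0.003] [0.844 0.031 0.016]
top wrench 0.56 [183. 159.] 1622 [0.574 0.22  0.16 ] [ 0.556  0.1   -0.004] [0.629 0.351 0.242]
top offcut 0.49 [248. 245.] 68 [0.41  0.011 0.044] [0.399 0.    0.002] [0.421 0.022 0.055]
top bearing 0.72 [214. 168.] 6710 [0.51  0.228 0.008] [ 0.396  0.1   -0.006] [0.601 0.346 0.242]
top bearing 0.46 [206. 255.] 129 [ 0.528 -0.009  0.011] [ 0.507 -0.026 -0.006] [0.546 0.012 0.02 ]
top bearing 0.17 [219. 328.] 275 [ 0.488 -0.212  0.061] [ 0.434 -0.23  -0.005] [ 0.544 -0.192  0.071]
top cap 0.44 [177. 246.] 107 [0.617 0.01  0.017] [ 0.602 -0.005 -0.003] [0.634 0.026 0.026]
```

View pics/scene0.png

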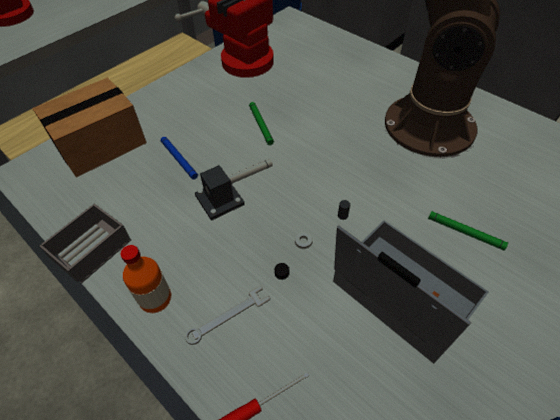

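View pics/top0.png

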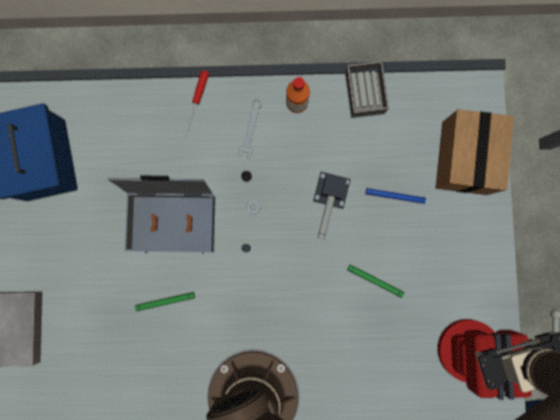

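```bash
python3 - <<'E'
from h import *
for n in ("top","scene"):
    d=np.load(f"pics/{n}0.npz"); C=d["C"].reshape(-1,3); C=C[~np.isnan(C[:,0])]
    # shaft top
    m=(C[:,2]>.055)&(C[:,2]<.072)&(C[:,0]>.40)&(C[:,0]<.535)&(C[:,1]>-.26)&(C[:,1]<-.16)
    c=C[m]; mu=c.mean(0); v=np.linalg.svd(c-mu)[2][0]; v*=np.sign(v[0]); t=(c-mu)@v
    print(n,"shaft",len(c),mu,v,np.degrees(np.arctan2(v[1],v[0])),mu+v*t.min(),mu+v*t.max(),np.percentile(c[:,2],[50,95]))
    m=(C[:,2]>.078)&(C[:,2]<.095)&(C[:,0]>.45)&(C[:,0]<.7)&(C[:,1]>-.3)&(C[:,1]<-.1)
    c=C[m]; print("block",len(c),cv2.minAreaRect((c[:,:2]*1000).astype(np.float32)),np.median(c[:,2]))
    # case
    m=(C[:,2]>.055)&(C[:,2]<.066)&(C[:,0]>.35)&(C[:,0]<.7)&(C[:,1]>.05)&(C[:,1]<.4)
    c=C[m]; print("case rim",len(c),cv2.minAreaRect((c[:,:2]*1000).astype(np.float32)))
    m=(C[:,2]>.08)&(C[:,0]>.5)&(C[:,0]<.7)&(C[:,1]>.05)&(C[:,1]<.42)
    c=C[m]; print("lid",len(c))
    for z in np.arange(.08,.25,.02):
        k=c[abs(c[:,2]-z)<.01]
        if len(k)>5: print(round(z,2),len(k),np.round(np.polyfit(k[:,1],k[:,0],1),3),np.round([k[:,1].min(),k[:,1].max(),np.median(k[:,0])],3))
E
```

```text
top shaft 252 [ 0.48478561 -0.21047576  0.06109596] [ 0.96302076 -0.26817698  0.02592526] -15.561177916716716 [ 0.43212187 -0.19581024  0.05967822] [ 0.53517208 -0.22450712  0.06245241] [0.06096943 0.06696366]
block 382 ((571.706787109375, -234.98126220703125), (56.035980224609375, 50.90824508666992), 74.54944610595703) 0.08524308935433489
case rim 496 ((482.7069091796875, 224.08267211914062), (241.47393798828125, 168.96424865722656), 88.26931762695312)
lid 1390
0.08 73 [0.029 0.56 ] [0.101 0.337 0.566]
0.1 139 [0.033 0.56 ] [0.101 0.337 0.568]
0.12 139 [0.032 0.562] [0.101 0.34  0.569]
0.14 149 [0.033 0.564] [0.101 0.341 0.572]
0.16 158 [0.033 0.566] [0.101 0.341 0.573]
0.18 172 [0.033 0.568] [0.101 0.34  0.575]
0.2 177 [0.031 0.57 ] [0.1   0.338 0.577]
0.22 271 [0.031 0.574] [0.102 0.34  0.58 ]
0.24 112 [0.023 0.579] [0.186 0.255 0.584]
scene shaft 273 [ 0.4868918  -0.2055979   0.06065235] [ 0.96382336 -0.2655152   0.02337132] -15.40187957146257 [ 0.43503707 -0.1913129   0.05939495] [ 0.53590122 -0.21909907  0.06184076] [0.06094329 0.06437017]
block 470 ((573.607421875, -233.25296020507812), (60.70234680175781, 50.916561126708984), 74.23262786865234) 0.08563673849102821
case rim 695 ((488.2250671386719, 225.1956787109375), (239.8135223388672, 168.8993682861328), 88.07079315185547)
lid 5943
0.08 290 [0.033 0.567] [0.105 0.342 0.574]
0.1 607 [0.033 0.568] [0.104 0.342 0.576]
0.12 668 [0.034 0.57 ] [0.103 0.341 0.578]
0.14 696 [0.033 0.572] [0.103 0.341 0.58 ]
0.16 756 [0.032 0.574] [0.104 0.342 0.582]
0.18 829 [0.033 0.576] [0.103 0.342 0.584]
0.2 896 [0.033 0.578] [0.104 0.341 0.585]
0.22 854 [0.031 0.58 ] [0.103 0.342 0.587]
0.24 347 [0.034 0.581] [0.187 0.257 0.589]
```

Bars that could be mistaken for the shaft in the scene picture (col,row): steel bar in the dark block (250,172), blue bar (178,157), green bars (261,122) and (467,230). I choose the bare steel one in the sleeve; in the top view it is at (327,218). The case is at (170,222) in the top view, with its lid slightly past upright. Turning first, then going above the shaft.

play_rows(increments="0 0 0 6 1; 0 0 0 6 1; 0 0 0 6 1; 0 0 0 6 1; 0 0 0 6 1")

```text
clock: 1.42
position: [0.1587, -0.6045, 0.2268]
ee_rot: [3.112, -0.426, 0.0]
force: [-0.5, 0.5, 0.2]
width: 1.0
gripper_force: 0.0
```

```bash
cat >> h.py <<'E'
def to(x,y,z,yaw=None):
    s=st(); M=R.from_rotvec(s["ee_rot"]).as_matrix(); d=M.T@(np.array([x,y,z])-s["position"])*100
    a=np.degrees(np.arctan2(M[1,0],M[0,0])); print("yaw",a,"tool delta cm",np.round(d,2),"rows",np.linalg.norm(d)/4.0, "turn",None if yaw is None else a-yaw)
E
python3 - <<'E'
from h import *
to(.508,-.216,.17,-15.5)
E
```

```text
t 1.4167 pos [ 0.1587 -0.6045  0.2268]
R [[0.963, -0.269, 0.0], [-0.269, -0.963, -0.0], [0.0, 0.0, -1.0]] q [ 1.13   0.434  0.144  1.581 -0.067  1.132 -0.554] w 0.9995403368792606 F [-0.5  0.5  0.2]
yaw -15.588356510004559 tool delta cm [ 23.2  -46.81   5.68] rows 13.13801433760205 turn -0.08835651000455869
```

play_rows(increments="1.55 -3.12 0.2 0 0.6; 1.55 -3.12 0.2 0 0.6; 1.55 -3.12 0.2 0 0.6; 1.55 -3.12 0.2 0 0.6; 1.55 -3.12 0.2 0 0.6")

```text
clock: 1.83
position: [0.2755, -0.4731, 0.2168]
ee_rot: [3.113, -0.418, 0.0]
force: [0.6, -0.3, 0.5]
width: 0.804
gripper_force: 0.0
```

play_rows(increments="1.55 -3.12 0.2 0 0.6; 1.55 -3.12 0.2 0 0.6; 1.55 -3.12 0.2 0 0.6; 1.55 -3.12 0.2 0 0.6; 1.55 -3.12 0.2 0 0.6")

```text
clock: 2.25
position: [0.3915, -0.3431, 0.2069]
ee_rot: [3.113, -0.418, 0.001]
force: [1.1, -1.2, 0.7]
width: 0.801
gripper_force: 0.0
```

play_rows(increments="1.55 -3.12 0.2 0 0.6; 1.55 -3.12 0.2 0 0.6; 1.55 -3.12 0.2 0 0.6; 1.55 -3.12 0.2 0 0.6; 1.55 -3.12 0.2 0 0.6")

```text
clock: 2.67
position: [0.5074, -0.213, 0.1969]
ee_rot: [3.113, -0.418, 0.001]
force: [0.9, -0.8, -0.2]
width: 0.799
gripper_force: 0.0
```

play_rows(increments="0 0 0 0 0.6; 0 0 0 0 0.6")

```text
clock: 2.83
position: [0.5077, -0.2121, 0.1965]
ee_rot: [-3.114, 0.411, -0.0]
force: [-1.1, -0.3, -0.4]
width: 0.803
gripper_force: 0.0
```

```bash
python3 - <<'E'
from h import *
to(.514,-.218,.037,-15.5)
p=vision.get_image("wrist"); save(p,"w1"); C=cloud(p); C0=C.reshape(-1,3)
c=C0[(abs(C0[:,2]-.06)<.01)&(C0[:,0]>.4)&(C0[:,0]<.535)&(abs(C0[:,1]+.21)<.05)]
mu=c.mean(0); v=np.linalg.svd(c-mu)[2][0]; v*=np.sign(v[0]); t=(c-mu)@v
print(len(c),mu,np.degrees(np.arctan2(v[1],v[0])),mu+v*t.min(),mu+v*t.max())
c=C0[(abs(C0[:,2]-.085)<.006)&(C0[:,0]>.45)&(C0[:,0]<.7)&(abs(C0[:,1]+.21)<.1)]
if len(c)>10: print(len(c),cv2.minAreaRect((c[:,:2]*1000).astype(np.float32)))
for d in cut_out("shaft_mid",p): print(d["confidence"],d["point"],np.nanmedian(C[d["mask"]],0))
E
```

```text
t 2.8333 pos [ 0.5077 -0.2121  0.1965]
R [[0.966, -0.259, 0.0], [-0.259, -0.966, 0.001], [-0.0, -0.001, -1.0]] q [ 0.347  0.345 -0.063  1.793  0.024  1.004 -1.558] w 0.8027294422184375 F [-1.1 -0.3 -0.4]
yaw -15.030464580722635 tool delta cm [ 0.76  0.42 15.95] rows 3.9937064880250124 turn 0.4695354192773653
2020 [ 0.48739866 -0.21272814  0.05965033] -15.753030243413768 [ 0.4345487  -0.1978199   0.05821668] [ 0.53708494 -0.22674396  0.06099815]
4322 ((574.2608642578125, -236.6900177001953), (56.072628021240234, 50.1243896484375), 74.38465881347656)
0.9 [94.9, 459.0] [ 0.55357248 -0.41649886  0.0178168 ]
0.58 [211.1, 281.6] [ 0.49710021 -0.21502127  0.06036795]
```

View pics/w1.png

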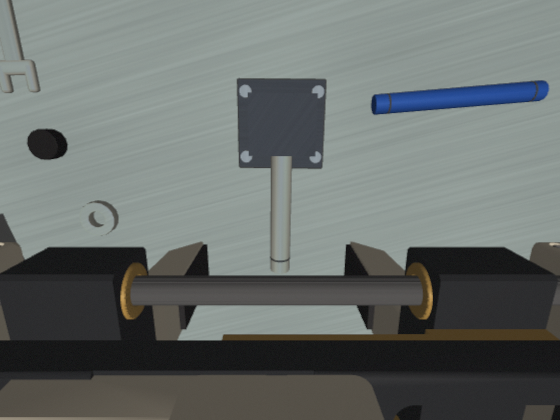

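The wrist picture shows the bare steel bar at (281,215) going into the dark block at (282,122); the blue bar is separate at (460,97). Descending.

play_rows(increments="0.5 0.3 3 0.6 0.6; 0.5 0.3 3.5 0 0.6; 0.07 0 3.5 0 0.6; 0 0 3.5 0 0.6; 0 0 1.85 0 0.6")

```text
clock: 3.35
position: [0.5121, -0.2244, 0.0399]
ee_rot: [3.111, -0.439, -0.006]
force: [-0.5, 0.1, -0.1]
width: 0.799
gripper_force: 0.0
```

play_rows(increments="0 0 0 0 0.6; 0 0 0 0 0.6")

```text
clock: 3.52
position: [0.5138, -0.2243, 0.043]
ee_rot: [3.111, -0.438, -0.003]
force: [0.2, -0.1, 1.2]
width: 0.802
gripper_force: 0.0
```

```bash
python3 - <<'E'
from h import *
to(.5165,-.2207,.043,-15.6)
E
```

```text
t 3.5167 pos [ 0.5138 -0.2243  0.043 ]
R [[0.961, -0.276, -0.002], [-0.276, -0.961, 0.0], [-0.002, 0.001, -1.0]] q [ 0.354  0.552 -0.052  1.913  0.045  0.68  -1.576] w 0.8016993453481978 F [ 0.2 -0.1  1.2]
yaw -16.01235729318407 tool delta cm [ 0.16 -0.42 -0.  ] rows 0.11191251355966764 turn -0.4123572931840709
```

play_rows(increments="0.1 -0.4 0 -0.4 0.3; 0 0 0 0 0; 0 0 0 0 -0.3", grip_force=25)

```text
clock: 3.77
position: [0.5185, -0.2197, 0.045]
ee_rot: [3.112, -0.423, 0.005]
force: [-0.1, -0.0, -0.1]
width: 0.629
gripper_force: 0.0
```

```bash
python3 - <<'E'
from h import *
to(.5165,-.2207,.043,-15.6)
E
```

```text
t 3.7667 pos [ 0.5185 -0.2197  0.045 ]
R [[0.964, -0.267, 0.003], [-0.267, -0.964, -0.001], [0.003, 0.0, -1.0]] q [ 0.346  0.55  -0.056  1.91   0.046  0.68  -1.578] w 0.6288887209077284 F [-0.1 -0.  -0.1]
yaw -15.472152798900305 tool delta cm [-0.16  0.15  0.2 ] rows 0.07442352780220715 turn 0.12784720109969427
```

play_rows(increments="-0.1 0.1 0.1 0 -0.4; 0 0 0 0 -0.6; 0 0 0 0 -0.8; 0 0 0 0 -1; 0 0 0 0 -1", grip_force=25)

```text
clock: 4.18
position: [0.5159, -0.2202, 0.0423]
ee_rot: [3.113, -0.423, 0.0]
force: [-0.3, -0.7, 0.6]
width: 0.272
gripper_force: 0.0
```

play_rows(increments="0 0 0 0 -1; 0 0 0 0 -1; 0 0 0 0 -1; 0 0 0 0 -1; 0 0 0 0 -1")

```text
clock: 4.6
position: [0.5161, -0.2195, 0.0423]
ee_rot: [-3.112, 0.422, 0.0]
force: [0.4, 5.9, 3.2]
width: 0.212
gripper_force: 25.0
```

```bash
python3 - <<'E'
from h import *
to(.5165,-.2207,.043,-15.6)
p=vision.get_image("wrist"); C0=cloud(p).reshape(-1,3)
c=C0[(abs(C0[:,2]-.085)<.006)&(C0[:,0]>.45)&(C0[:,0]<.7)&(abs(C0[:,1]+.21)<.1)]
if len(c)>10: print(len(c),cv2.minAreaRect((c[:,:2]*1000).astype(np.float32)))
E
```

```text
t 4.6 pos [ 0.5161 -0.2195  0.0423]
R [[0.964, -0.266, 0.0], [-0.266, -0.964, 0.001], [-0.0, -0.001, -1.0]] q [ 0.348  0.552 -0.056  1.914  0.046  0.676 -1.576] w 0.2118458115877875 F [0.4 5.9 3.2]
yaw -15.455884850500988 tool delta cm [ 0.07  0.1  -0.07] rows 0.03692724500496941 turn 0.1441151494990116
22425 ((552.193359375, -230.54537963867188), (56.576629638671875, 95.81071472167969), 74.72599792480469)
```

play_rows(increments="-0.4 -0.1 -0.02 0 -1; -0.7 0 0 0 -1; -0.8 0 0 0 -1")

```text
clock: 4.9
position: [0.497, -0.2145, 0.0421]
ee_rot: [3.112, -0.424, -0.001]
force: [0.6, 0.3, -3.2]
width: 0.21
gripper_force: 25.0
```

play_rows(increments="-0.8 0 0 0 -1; -0.8 0 0 0 -1; -0.8 0 0 0 -1")

```text
clock: 5.15
position: [0.4729, -0.2078, 0.0422]
ee_rot: [3.113, -0.424, -0.002]
force: [-0.7, -0.4, -4.0]
width: 0.209
gripper_force: 25.0
```

play_rows(increments="-0.8 0 0 0 -1; -0.8 0 0 0 -1; -0.8 0 0 0 -1; -0.8 0 0 0 -1; 0 0 0 0 -1")

```text
clock: 5.57
position: [0.4417, -0.1987, 0.0423]
ee_rot: [-3.113, 0.424, 0.003]
force: [-0.9, 0.7, -3.0]
width: 0.211
gripper_force: 25.0
```

```bash
python3 - <<'E'
from h import *
st()
p=vision.get_image("top"); save(p,"top1"); C=cloud(p); C0=C.reshape(-1,3)
c=C0[(abs(C0[:,2]-.085)<.007)&(C0[:,0]>.54)&(C0[:,0]<.7)&(abs(C0[:,1]+.21)<.1)]
if len(c)>10: print(len(c),cv2.minAreaRect((c[:,:2]*1000).astype(np.float32)))
p=vision.get_image("scene"); save(p,"sc1")
E
```

```text
t 5.5667 pos [ 0.4417 -0.1987  0.0423]
R [[0.964, -0.267, -0.002], [-0.267, -0.964, 0.0], [-0.002, 0.0, -1.0]] q [ 0.36   0.464 -0.062  2.098  0.051  0.583 -1.58 ] w 0.2110510545290664 F [-0.9  0.7 -3. ]
378 ((571.7752075195312, -234.75254821777344), (55.922000885009766, 50.34959030151367), 74.04950714111328)
```

View pics/sc1.png

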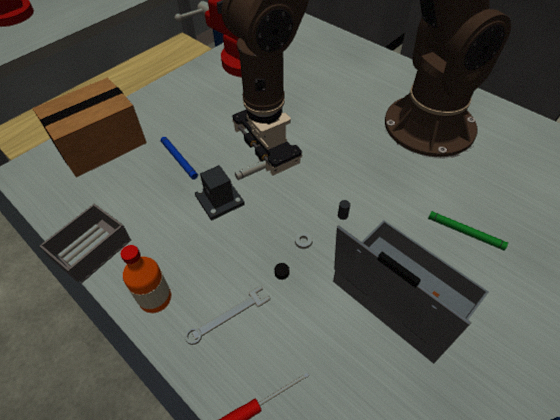

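The shaft is clear of the sleeve at (262,170), and the block at (218,190) has not moved. Lift and turn.

play_rows(increments="0 0 2 0 -1; 0 0 -3 0 -1; 0 0 -3.5 0 -1; 0 0 -3.5 0 -1; 0 0 -3.5 0 -1")

```text
clock: 6.08
position: [0.4441, -0.1991, 0.1586]
ee_rot: [-3.113, 0.423, 0.001]
force: [1.3, -0.9, -4.3]
width: 0.208
gripper_force: 25.0
```

```bash
python3 - <<'E'
from h import *
st()
d=np.load("pics/top0.npz"); C=d["C"]; f=d["f"].astype(int)
m=(f[...,0]>f[...,2]+40); m[:200]=0; m[245:]=0; m[:,:140]=0; m[:,210:]=0
n,l,s,_=cv2.connectedComponentsWithStats(m.astype(np.uint8))
for i in range(1,n):
    if s[i,4]>8:
        c=C[l==i]; print(s[i],np.nanmedian(c,0),np.nanmin(c,0),np.nanmax(c,0))
C0=C.reshape(-1,3)
for z in (.05,):
  c=C0[(abs(C0[:,2]-.060)<.004)&(C0[:,0]>.38)&(C0[:,0]<.6)&(C0[:,1]>.08)&(C0[:,1]<.37)]
  for nm,k in (("near",c[c[:,0]<.415]),("lo",c[(c[:,1]<.12)]),("hi",c[c[:,1]>.325])):
    print(nm,len(k),np.median(k,0),np.percentile(k,5,0),np.percentile(k,95,0))
E
```

```text
t 6.0833 pos [ 0.4441 -0.1991  0.1586]
R [[0.964, -0.267, -0.001], [-0.267, -0.964, 0.0], [-0.001, -0.0, -1.0]] q [ 0.369  0.292 -0.07   1.984  0.026  0.868 -1.557] w 0.20808390126882878 F [ 1.3 -0.9 -4.3]
[151 215   6  16  72] [0.4870599  0.27228142 0.03255398] [0.4651376  0.26708325 0.01349936] [0.50811728 0.2788821  0.04500844]
[186 215   6  17  63] [0.48414634 0.17312488 0.03409852] [0.46046172 0.16729034 0.01935465] [0.50597252 0.17940611 0.04788749]
near 122 [0.40590114 0.23210478 0.060281  ] [0.40107306 0.1088194  0.05670812] [0.41032627 0.33349072 0.06299895]
lo 94 [0.47667413 0.10566423 0.06032897] [0.40355342 0.10236275 0.05669954] [0.55849472 0.11596588 0.06321244]
hi 117 [0.48233574 0.34047771 0.05963959] [0.41022525 0.33053541 0.05689975] [0.56590942 0.34476355 0.06353824]
```

play_rows(increments="0 0 -1 -6.91 -1; 0 0 -1 -6.91 -1; 0 0 0 -6.91 -1; 0 0 0 -6.91 -1; 0 0 0 -6.91 -1")

```text
clock: 6.5
position: [0.4445, -0.1993, 0.1778]
ee_rot: [3.096, 0.529, 0.002]
force: [-0.8, 0.0, -3.8]
width: 0.209
gripper_force: 25.0
```

play_rows(increments="0 0 0 -6.91 -1; 0 0 0 -6.91 -1; 0 0 0 -6.91 -1; 0 0 0 -6.91 -1; 0 0 0 -6.91 -1")

```text
clock: 6.92
position: [0.4444, -0.1993, 0.1775]
ee_rot: [2.8, 1.425, 0.001]
force: [0.2, -0.5, -4.1]
width: 0.211
gripper_force: 25.0
```

play_rows(increments="0 0 0 -6.91 -1; 0 0 0 -6.91 -1; 0 0 0 -6.91 -1; 0 0 0 -6.91 -1; 0 0 0 -6.91 -1")

```text
clock: 7.33
position: [0.4444, -0.1994, 0.1775]
ee_rot: [2.25, 2.192, 0.001]
force: [0.1, 0.4, -3.8]
width: 0.211
gripper_force: 25.0
```

```bash
python3 - <<'E'
from h import *
to(.470,.223,.18,88.2)
E
```

```text
t 7.3333 pos [ 0.4444 -0.1994  0.1775]
R [[0.026, 1.0, 0.001], [1.0, -0.026, -0.0], [-0.0, 0.001, -1.0]] q [ 0.65   0.3   -0.418  1.939  0.15   0.932  0.133] w 0.21073985074936866 F [ 0.1  0.4 -3.8]
yaw 88.49243316884173 tool delta cm [42.29  1.45 -0.25] rows 10.578640344094586 turn 0.29243316884172543
```

play_rows(increments="3.84 0.1 0 0 -1; 3.84 0.1 0 0 -1; 3.84 0.1 0 0 -1; 3.84 0.1 0 0 -1; 3.84 0.1 0 0 -1")

```text
clock: 7.75
position: [0.4554, -0.0058, 0.1777]
ee_rot: [2.257, 2.184, 0.001]
force: [0.3, 0.5, -4.2]
width: 0.21
gripper_force: 25.0
```

play_rows(increments="3.84 0.1 0 0 -1; 3.84 0.1 0 0 -1; 3.84 0.1 0 0 -1; 3.84 0.1 0 0 -1; 3.84 0.1 0 0 -1")

```text
clock: 8.17
position: [0.4665, 0.1863, 0.1776]
ee_rot: [2.257, 2.185, 0.001]
force: [1.2, -1.6, -3.1]
width: 0.213
gripper_force: 25.0
```

play_rows(increments="3 0.1 0 0.3 -1; 0.9 0.1 0 0 -1; 0 0 0 0 -1; 0 0 0 0 -1")

```text
clock: 8.5
position: [0.4696, 0.2231, 0.1772]
ee_rot: [2.261, 2.181, -0.001]
force: [-0.8, -1.6, -4.5]
width: 0.212
gripper_force: 25.0
```

```bash
python3 - <<'E'
from h import *
to(.477,.223,.04,88.2)
p=vision.get_image("wrist"); save(p,"w2"); C=cloud(p); C0=C.reshape(-1,3); f=p["frame"].astype(int)
m=(f[...,0]>f[...,2]+40)
n,l,s,_=cv2.connectedComponentsWithStats(m.astype(np.uint8))
for i in range(1,n):
    if s[i,4]>40:
        c=C[l==i]; print(s[i],np.nanmedian(c,0),np.nanmin(c,0),np.nanmax(c,0))
E
```

```text
t 8.5 pos [0.4696 0.2231 0.1772]
R [[0.036, 0.999, -0.0], [0.999, -0.036, -0.0], [-0.0, -0.0, -1.0]] q [-0.104  0.38  -0.576  1.855  0.246  0.978 -0.823] w 0.21237853448791616 F [-0.8 -1.6 -4.5]
yaw 87.91451101495466 tool delta cm [ 0.02  0.74 13.72] rows 3.4338267992133895 turn -0.2854889850453475
[297 138  25  14 329] [0.50173234 0.27305534 0.03541946] [0.48118355 0.26429455 0.00399031] [0.51281988 0.28558385 0.1906406 ]
[296 232  22  15 202] [0.49712612 0.17843539 0.02856665] [0.47998375 0.17201537 0.00902764] [0.50883629 0.2378921  0.18880426]
[228 263  11  57 354] [0.45959294 0.25188903 0.26187884] [0.45855466 0.24179475 0.25133965] [0.46029024 0.25679654 0.26634605]
[314 263  11  57 358] [0.48220979 0.25090561 0.26134182] [0.48164241 0.23700645 0.24898445] [0.48314472 0.25570521 0.26534031]
[ 109  329  335   11 2291] [0.48256315 0.24317485 0.26904948] [0.43073127 0.24121356 0.26512353] [0.51050263 0.24591391 0.27151477]
```

View pics/w2.png

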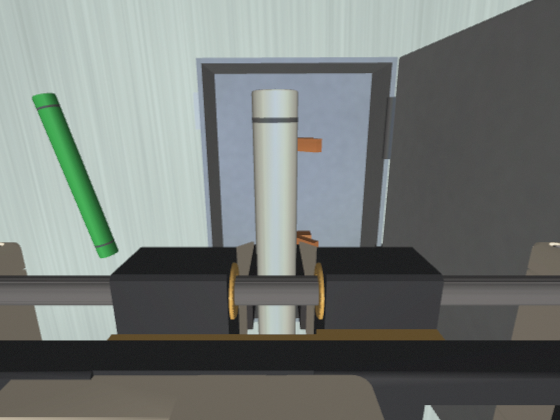

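Shaft is held parallel to the case at (275,200), cradles visible at (309,145) and (306,238). The gripper body is wide toward the lid, so I go in about 9 mm to the near side and let it slide down the V face.

play_rows(increments="0 0.3 3 -0.3 -1; 0 0.35 3 0 -1; 0 0 3 0 -1; 0 0 2 0 -1; 0 0 0 0 -1")

```text
clock: 8.97
position: [0.4742, 0.219, 0.0637]
ee_rot: [-2.259, -2.182, 0.011]
force: [-1.3, -1.0, -4.5]
width: 0.214
gripper_force: 25.0
```

play_rows(increments="0 0 1.2 0 -1; 0 0 1 0 -1; 0 0 0.4 0 -1; 0 0 0 0 -1")

```text
clock: 9.3
position: [0.4761, 0.2225, 0.0411]
ee_rot: [2.257, 2.185, -0.001]
force: [0.4, 0.2, -3.3]
width: 0.208
gripper_force: 25.0
```

```bash
python3 - <<'E'
from h import *
to(.476,.223,.0335,88.2)
E
```

```text
t 9.3 pos [0.4761 0.2225 0.0411]
R [[0.033, 0.999, -0.0], [0.999, -0.033, -0.0], [-0.0, -0.0, -1.0]] q [-0.183  0.563 -0.487  1.975  0.4    0.698 -0.949] w 0.20810490105802687 F [ 0.4  0.2 -3.3]
yaw 88.13384652402857 tool delta cm [ 0.05 -0.01  0.76] rows 0.1913882999231304 turn -0.06615347597143284
```

play_rows(increments="0 0 0.3 0 -1; 0 0 0.2 0 -1; 0 0 0 0 -1; 0 0 0 0 -1")

```text
clock: 9.63
position: [0.4762, 0.2231, 0.0367]
ee_rot: [2.257, 2.186, 0.001]
force: [0.1, -0.1, -4.1]
width: 0.212
gripper_force: 25.0
```

play_rows(increments="0 0 0.2 0 -1; 0 0 0 0 -1; 0 0 0 0 -1")

```text
clock: 9.88
position: [0.4765, 0.2233, 0.0347]
ee_rot: [2.256, 2.185, 0.002]
force: [0.5, 1.7, -1.7]
width: 0.208
gripper_force: 25.0
```

play_rows(increments="0 0 0.1 0 -1; 0 0 0 0 -1; 0 0 0 0 -1")

```text
clock: 10.13
position: [0.4771, 0.2233, 0.034]
ee_rot: [2.257, 2.185, 0.003]
force: [2.6, -0.2, 3.7]
width: 0.209
gripper_force: 25.0
```

play_rows(increments="0 0 0 0 -0.53; 0 0 0 0 -0.5; 0 0 0 0 -0.47; 0 0 0 0 -0.43; 0 0 0 0 -0.4", grip_force=8)

```text
clock: 10.55
position: [0.4756, 0.2227, 0.0331]
ee_rot: [-2.257, -2.185, 0.002]
force: [1.8, 0.7, -1.0]
width: 0.295
gripper_force: 0.7
```

play_rows(increments="0 0 0 0 -0.35; 0 0 0 0 -0.3; 0 0 0 0 -0.25; 0 0 0 0 -0.2; 0 0 0 0 -0.15")

```text
clock: 10.97
position: [0.476, 0.2229, 0.0334]
ee_rot: [2.257, 2.185, -0.0]
force: [1.7, -0.3, -1.1]
width: 0.414
gripper_force: 0.7
```

play_rows(increments="0 0 0 0 -0.1; 0 0 0 0 0; 0 0 0 0 0.1; 0 0 0 0 0.2; 0 0 0 0 0.2")

```text
clock: 11.38
position: [0.4759, 0.223, 0.0334]
ee_rot: [-2.257, -2.186, 0.0]
force: [-0.3, 0.3, 0.5]
width: 0.594
gripper_force: 0.0
```

```bash
python3 - <<'E'
from h import *
st()
p=vision.get_image("wrist"); save(p,"w3"); C=cloud(p); C0=C.reshape(-1,3)
c=C0[(C0[:,2]>.034)&(C0[:,2]<.062)&(C0[:,0]>.445)&(C0[:,0]<.52)&(C0[:,1]>.13)&(C0[:,1]<.32)]
mu=c.mean(0); v=np.linalg.svd(c-mu)[2][0]; print(len(c),mu,v,c.min(0),c.max(0))
E
```

```text
t 11.3833 pos [0.4759 0.223  0.0334]
R [[0.032, 0.999, -0.0], [0.999, -0.032, -0.0], [-0.0, -0.0, -1.0]] q [-0.189  0.575 -0.479  1.98   0.409  0.682 -0.957] w 0.5937168731912575 F [-0.3  0.3  0.5]
11240 [0.48743397 0.25436954 0.04334186] [ 0.02420921  0.99955152 -0.01762599] [0.44503146 0.17631713 0.03400284] [0.51999814 0.30674086 0.06198954]
```

View pics/w3.png

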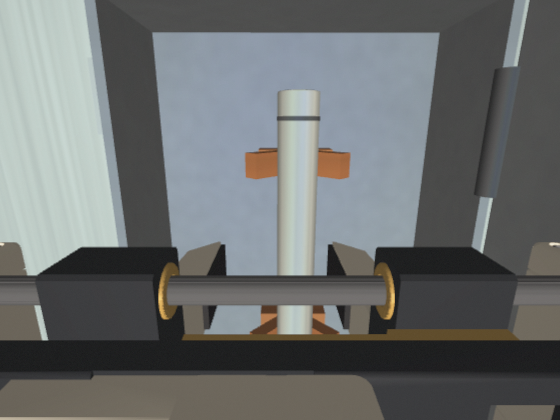

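The shaft is seated in both V cradles (297,150) and (295,320), fingers free. Lift straight out, then go behind the lid.

play_rows(increments="0 0 -1 0 0.2; 0 0 -2 0 0.2; 0 0 -3 0 0.2; 0 0 -4 0 0.2; 0 0 -4 0 0.2")

```text
clock: 11.85
position: [0.475, 0.2228, 0.1752]
ee_rot: [-2.255, -2.185, 0.002]
force: [1.2, -0.0, 0.3]
width: 0.604
gripper_force: 0.0
```

play_rows(increments="0 0 -4 0 -0.5; 0 0 -4 0 -1; 0 0 -4 0 -1; 0 0 -1 0 -1")

```text
clock: 12.18
position: [0.4773, 0.2248, 0.3107]
ee_rot: [2.254, 2.184, 0.014]
force: [0.9, 0.9, 0.9]
width: 0.363
gripper_force: 0.0
```

play_rows(increments="0 4 0 0 -1; 0 4 0 0 -1; 0 4 0 0 -1; 0 3.6 0 0 -1; 0 0 0 0 -1")

```text
clock: 12.6
position: [0.6374, 0.215, 0.3013]
ee_rot: [2.262, 2.179, -0.002]
force: [-1.5, -1.6, -1.0]
width: 0.019
gripper_force: 0.0
```

```bash
python3 - <<'E'
from h import *
to(.632,.223,.205,88.2)
p=vision.get_image("top"); C=cloud(p).reshape(-1,3)
c=C[(C[:,2]>.03)&(C[:,2]<.055)&(C[:,0]>.46)&(C[:,0]<.51)&(C[:,1]>.12)&(C[:,1]<.33)]; print(np.median(c,0),c.min(0),c.max(0))
p=vision.get_image("scene"); C=cloud(p).reshape(-1,3)
for z in (.1,.16,.2,.225,.24):
    k=C[(abs(C[:,2]-z)<.006)&(C[:,0]>.54)&(C[:,0]<.62)&(C[:,1]>.1)&(C[:,1]<.345)]
    if len(k): print(z,len(k),np.round(np.median(k,0),4),k[:,1].min(),k[:,1].max())
E
```

```text
t 12.6 pos [0.6374 0.215  0.3013]
R [[0.037, 0.999, -0.0], [0.999, -0.037, -0.001], [-0.001, -0.0, -1.0]] q [-0.089  0.53  -0.534  1.292  0.265  1.39  -0.647] w 0.01897866865247007 F [-1.5 -1.6 -1. ]
yaw 87.85749409009381 tool delta cm [ 0.8  -0.57  9.63] rows 2.418780641231471 turn -0.342505909906194
[0.48843502 0.13771001 0.03273334] [0.48843502 0.13771001 0.03273334] [0.48843502 0.13771001 0.03273334]
0.1 226 [0.5774 0.2819 0.1002] 0.213237783598396 0.3420696481223278
0.16 262 [0.5834 0.2825 0.1601] 0.21692903234507488 0.34165773209666694
0.2 315 [0.5872 0.2871 0.1998] 0.10456438263847259 0.34116136035954764
0.225 304 [0.5878 0.2749 0.2205] 0.10345415846927924 0.34154104446796146
0.24 133 [0.5887 0.2403 0.2359] 0.22439356795594123 0.25680201962834165
```

play_rows(increments="0.4 -0.3 3.2 -0.3 -1; 0.4 -0.3 3.2 0 -1; 0 0 3.2 0 -1; 0 0 0 0 -1; 0 0 0 0 -1")

```text
clock: 13.12
position: [0.6245, 0.2259, 0.2074]
ee_rot: [-2.249, -2.192, 0.004]
force: [0.3, -0.6, 1.4]
width: 0.003
gripper_force: 0.0
```

play_rows(increments="0 -1 0 0 -1; 0 -1 0 0 -1; 0 -1 0 0 -1; 0 -1.2 0 0 -1; 0 0 0 0 -1")

```text
clock: 13.53
position: [0.5832, 0.2285, 0.2105]
ee_rot: [2.249, 2.192, 0.005]
force: [0.5, 0.4, -0.0]
width: 0.005
gripper_force: 0.0
```

```bash
python3 - <<'E'
from h import *
to(.552,.223,.2016,88.2)
E
```

```text
t 13.5333 pos [0.5832 0.2285 0.2105]
R [[0.025, 1.0, 0.003], [1.0, -0.025, 0.001], [0.001, 0.003, -1.0]] q [-0.093  0.51  -0.55   1.559  0.284  1.15  -0.728] w 0.005447294180617238 F [ 0.5  0.4 -0. ]
yaw 88.54877573670868 tool delta cm [-0.63 -3.1   0.88] rows 0.821795534365032 turn 0.34877573670867434
```

play_rows(increments="0 -1 0.3 0 -1; 0 -1 0.3 0 -1; 0 -1.1 0.2 0 -1; 0 0 0 0 -1")

```text
clock: 13.87
position: [0.5522, 0.2287, 0.2008]
ee_rot: [2.249, 2.193, 0.001]
force: [-0.9, 0.7, 0.5]
width: 0.005
gripper_force: 0.0
```

```bash
python3 - <<'E'
from h import *
to(.516,.223,.189,88.2)
p=vision.get_image("scene"); save(p,"sc2")
E
```

```text
t 13.8667 pos [0.5522 0.2287 0.2008]
R [[0.025, 1.0, 0.001], [1.0, -0.025, 0.0], [0.0, 0.001, -1.0]] q [-0.093  0.476 -0.561  1.642  0.277  1.103 -0.755] w 0.004605926981378659 F [-0.9  0.7  0.5]
yaw 88.53919282974395 tool delta cm [-0.66 -3.61  1.18] rows 0.9629750102178158 turn 0.3391928297439506
```

View pics/sc2.png

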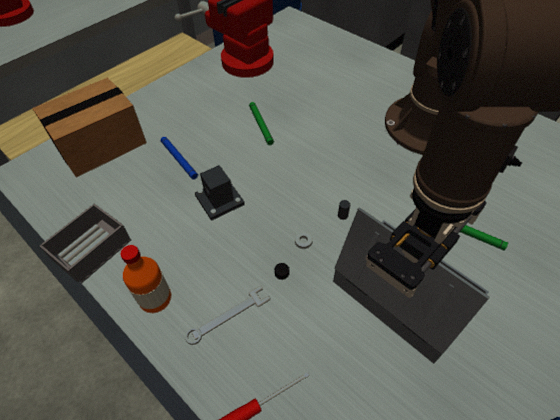

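The lid is swinging toward the robot: its free edge has moved from (400,275) to about (425,225), with the fingers behind it. Continue along the arc.

play_rows(increments="0 -1.2 0.4 0 -1; 0 -1.2 0.4 0 -1; -0.6 -1.2 0.4 0 -1; 0 -1.1 0.7 0 -1; 0 -1 0.7 0 -1")

```text
clock: 14.33
position: [0.4971, 0.2237, 0.1744]
ee_rot: [2.251, 2.19, 0.003]
force: [1.2, 0.3, 0.3]
width: 0.01
gripper_force: 0.7
```

play_rows(increments="0 -1 0.8 0 -1; 0 -0.8 0.9 0 -1; 0 -0.8 1 0 -1; 0 -0.8 1 0 -1; 0 0 0 0 -1")

```text
clock: 14.75
position: [0.4609, 0.2244, 0.1356]
ee_rot: [-2.25, -2.192, 0.003]
force: [0.4, -0.1, 0.4]
width: 0.008
gripper_force: 0.0
```

```bash
python3 - <<'E'
from h import *
to(.445,.223,.103,88.2)
E
```

```text
t 14.75 pos [0.4609 0.2244 0.1356]
R [[0.026, 1.0, -0.002], [1.0, -0.026, -0.001], [-0.001, -0.002, -1.0]] q [-0.119  0.422 -0.576  1.918  0.292  0.887 -0.868] w 0.007600350858789479 F [ 0.4 -0.1  0.4]
yaw 88.51090306724817 tool delta cm [-0.17 -1.58  3.26] rows 0.9081152954843876 turn 0.3109030672481623
```

play_rows(increments="0 -0.5 1.1 0 -1; 0 -0.5 1.1 0 -1; 0 -0.5 1.1 0 -1; 0 -0.2 1.1 0 -1; 0 -0.2 1.1 0 -1")

```text
clock: 15.17
position: [0.4443, 0.2256, 0.0819]
ee_rot: [2.251, 2.191, 0.002]
force: [0.6, 0.0, 1.4]
width: 0.004
gripper_force: 0.7
```

play_rows(increments="0 0 0.8 0 -1; 0 0 0.5 0 -1; 0 0 0.3 0 -1; 0 0 0.2 0 -1; 0 0 0 0 -1")

```text
clock: 15.58
position: [0.4438, 0.2252, 0.0664]
ee_rot: [2.249, 2.189, 0.001]
force: [-11.4, -7.6, 41.5]
width: 0.006
gripper_force: 20.4
```

```bash
python3 - <<'E'
from h import *
to(.44,.223,.066,88.2)
E
```

```text
t 15.5833 pos [0.4438 0.2252 0.0664]
R [[0.027, 1.0, 0.002], [1.0, -0.027, -0.001], [-0.001, 0.002, -1.0]] q [-0.179  0.495 -0.529  2.022  0.377  0.718 -0.971] w 0.006482003792540804 F [-11.4  -7.6  41.5]
yaw 88.45231910785226 tool delta cm [-0.23 -0.38  0.04] rows 0.1116901327770924 turn 0.25231910785225864
```

play_rows(increments="0 0 -1.5 0 -1; 0 0 -3 0 -1; 0 0 -4 0 -1; 0 0 -4 0 -1; 0 0 -4 0 -1")

```text
clock: 16.0
position: [0.4432, 0.225, 0.2308]
ee_rot: [-2.251, -2.191, -0.001]
force: [1.5, 1.0, 0.3]
width: 0.002
gripper_force: 0.0
```

play_rows(increments="-3 -2 -3 0 -1; -4 0 0 0 -1; -4 0 0 0 -1; -4 0 0 0 -1; 0 0 0 0 -1")

```text
clock: 16.42
position: [0.4217, 0.0708, 0.2555]
ee_rot: [2.259, 2.179, -0.004]
force: [0.8, 0.2, -0.0]
width: 0.003
gripper_force: 0.0
```

```bash
python3 - <<'E'
from h import *
st()
for n in ("top","scene"):
    p=vision.get_image(n); C=cloud(p).reshape(-1,3)
    if n=="scene": save(p,"sc3")
    c=C[(C[:,2]>.05)&(C[:,2]<.1)&(C[:,0]>.41)&(C[:,0]<.555)&(C[:,1]>.12)&(C[:,1]<.32)]
    A=np.c_[c[:,:2],np.ones(len(c))]; print(n,len(c),np.linalg.lstsq(A,c[:,2],rcond=None)[0],np.median(c[:,2]))
    c=C[(abs(C[:,2]-.085)<.007)&(C[:,0]>.54)&(C[:,0]<.62)&(abs(C[:,1]+.23)<.05)]
    if len(c)>10: print(len(c),cv2.minAreaRect((c[:,:2]*1000).astype(np.float32)))
E
```

```text
t 16.4167 pos [0.4217 0.0708 0.2555]
R [[0.036, 0.999, 0.0], [0.999, -0.036, -0.004], [-0.004, 0.0, -1.0]] q [ 0.216  0.131 -0.56   1.942  0.083  1.091 -0.415] w 0.003484169145438634 F [ 0.8  0.2 -0. ]
top 1448 [-0.00165415  0.00179008  0.06764169] 0.06718989774601958
384 ((572.1810302734375, -234.9486846923828), (56.109737396240234, 51.7423210144043), 74.2119369506836)
scene 7083 [0.00072556 0.00058427 0.06687001] 0.06730881370243014
470 ((573.9058227539062, -233.21836853027344), (59.3799934387207, 50.33354187011719), 74.13736724853516)
```

View pics/sc3.png

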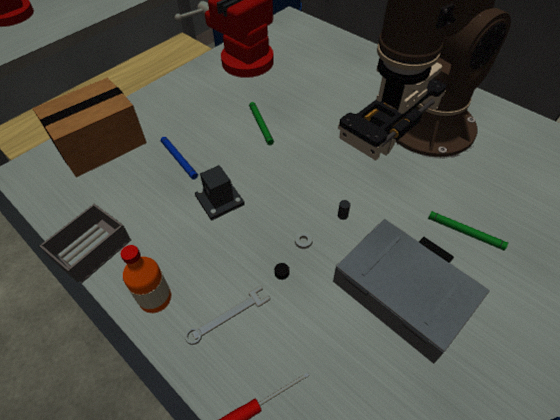

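The lid is flat and shut at (410,290), with slope below 0.002. The block at (218,190) and the bystanders are unmoved, and the arm is clear. Handing in.

```bash
python3 -c "
from h import *
print(job.sign_off())"
```

```text
the job is handed in; nothing more can be done
None
```

I drew the shaft out and laid it in both V cradles, shut the lid flat, and handed the job in at about 16.5 s; the block and bystanders look unmoved, but the hand-in returned no verdict.

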